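# Put the tryer away in the touch-latch caddy

## Task

Press the caddy's shut flap in near its front edge until the touch latch lets go, catch the flap as it springs up and ease it to fully open, so that it does not bang against its stop. Then lay the coffee tryer (the black-handled half-tube scoop) down gently on the floor of the caddy, wholly inside, leave the flap standing open so that it can dry, and do not disturb the brush, mug or jar.

Things in the scene. Friction and masses are not known exactly. Their poses are not given: they have to be found in the camera images.
- caddy: Aluminium box fixed to the table: 190 mm deep (x), 270 wide (y), 85 high, walls 6; its top is a dark wooden flap. Origin: centre of underside; +x to the hinge side, away from the robot. Front wall 60 mm high, rear 70. Inner floor 20 mm above the table, clear 178 x 258 mm but for the latch in the middle of the front wall (20 mm deep, 50 wide, up to the flap).
- flap (a joint): Flap angle, rad: 0 shut; pressed in negative, latch lets go by -0.03, stop -0.042; 1.5 fully open, near upright, at its stop. Pressing in needs about 6 N near the front edge. A spring (4 N at that edge) then opens it all the way: left free it flies up in half a second and bangs; it follows a finger kept on its upper face. It does not latch again.
- flap_edge (a point): Middle of the flap's free (front) edge, on its upper face. Flap: 184 mm from hinge to free edge, 254 wide, 12 thick; shut, its upper face is 85 mm above the table, flush with the side walls and clear above the front wall. x points from free edge to hinge, z out of the upper face.
- flap_hinge (a point): Middle of the hinge line, at the rear of the flap, at half its thickness: 89 mm behind the caddy's origin and 79 mm above the table. The hinge line runs along the caddy's y; the flap's front edge swings up and to the rear.
- tryer: Coffee tryer lying on the table, 170 mm long along its x, 160 g or so. Origin on its underside at the steel collar (34 mm wide, 30 mm high, with a thumb pin up to 50 mm); z up. Black handle from x = -88 to -3 mm, 24 mm wide (y), 22 mm high; steel half-tube scoop from x = 2 to 82 mm, about 28 mm wide.
- tryer_grip (a point): Point on the tryer's handle to grip, 30 mm from the collar, 11 mm above its underside.
- tryer_tip (a point): Tip of the tryer's scoop, 82 mm from the collar, 12 mm above its underside.
- tryer_end (a point): Rear end of the tryer's handle, 88 mm from the collar, 11 mm above its underside.
- brush: Bystander: brush with a wooden handle, 180 mm long along its x, lying on the table on the other side of the caddy from the tryer (which side is which varies).
- mug: Bystander: white mug, 82 mm across, 90 mm high. Origin: centre of its underside.
- jar: Bystander: amber glass jar with a steel cap, 84 mm across, 130 mm high. Origin: centre of its underside.
There are look-alikes about, which are no part of the job. What is shaped like the tryer but pink is not meant.

How it is judged:
On the way, in this order (a step that is already met when the one before it is completed fails the run):
1. the flap is pressed in (value of joint flap below -0.018 rad).
2. the flap stands open, at rest (value of joint flap above 1.35 rad and velocity of joint flap below 0.3 rad/s), for 0.2 s.
At the end, for the whole second after the job is handed in: The flap stands open (over 1.35 rad) and the tryer lies still on the caddy's floor: both its ends inside the walls and less than 50 mm above the table (value of joint flap above 1.35 rad and x of tryer_tip in the frame of caddy between -0.089 and 0.089 m and y of tryer_tip in the frame of caddy between -0.13 and 0.13 m and z of each of tryer_tip, tryer_end in the frame of caddy below 0.05 m and x of tryer_end in the frame of caddy between -0.089 and 0.089 m and y of tryer_end in the frame of caddy between -0.13 and 0.13 m and linear speed of tryer below 0.03 m/s); the robot touches nothing.
It fails at once if the flap bangs: faster than 2.5 rad/s beyond 1.1 rad of opening (value of joint flap above 1.1 rad and velocity of joint flap above 2.5 rad/s).
It fails at once if the tryer is dropped: falls free of the fingers at over 0.8 m/s (more than about 30 mm) (linear speed of tryer above 0.8 m/s and contact force between tryer and the fingers below 0.05 N).
It fails at once if the brush, mug or jar is moved by more than 40 mm (distance of any of brush, mug, jar from where it was at the start of the episode above 0.04 m).
It also fails if it takes over 72 s, if anything falls off the work surface, if the arm or the gripper's body presses on something with over 40 N, if the wrist force passes 120 N, or if a joint passes its speed limit or range.

## Robot

A 6-joint arm with a two-finger parallel gripper is mounted at the origin on the work surface. World frame = base frame: x ahead of the robot, y to its left, z up, the work surface at z = 0. Lengths are in m, angles in rad, forces in N, time in s.
With the tool pointing down it reaches from about 0.3 to 0.775 m from the base axis. Payload 14.6 kg.
Tool frame: the origin (TCP) lies on the centre line of the jaws, within the pads' length; the fingertips stand 22 mm ahead of it and the grasp point (between the pads) lies 3 mm ahead of it; x points along the fingers, z is the direction in which the jaws open and shut, and the axes are right-handed (so a half turn about x gives the same grasp; the last joint's range is limited). The gripper opens to 85 mm and grips with 20 to 120 N. Pads are 22 mm wide; open, the fingers measure 114 mm over their backs; the gripper's body (76 mm by 85 mm) begins 54 mm behind the grasp point. The pads swing forward as they close: fully open they stand 13 mm farther back than shut.
Start: joints at [-1.27, 0.3, 1.521, -0, 1.321, -0.067], TCP at [0.198, -0.513, 0.253] pointing down, gripper open.
Joint ranges: [-3.03, 3.03], [-0.79, 2.21], [0.23, 2.52], [-1.04, 4.18], [0, 3.07], [-2.55, 2.55]. Speed limits (rad/s): [2.22, 2.22, 2.57, 3.14, 3.14, 3.14].

## Interface

Orientations are given as a 3x3 rotation matrix whose columns are the frame's x, y, z axes.
In Python, from station import telemetry, viewer, r gives the robot as it stands.
- The arm moves only by the shell command python3 -m creep 'ROWS' [FORCE]. ROWS is JSON, one flat list of numbers, 7 for each row, row after row: the turn, a rotation vector about the tool's x, y, z in rad, then the shift along the tool's x, y, z in m, then the opening, from 0 (shut) to 1 (fully open). In form: [wx, wy, wz, x, y, z, fingers, wx, wy, wz, x, y, z, fingers, ...]. A call has 1 to 8 rows; each row shifts and turns the pose as measured when the row begins, along the tool's axes as they then stand; what a row does not reach is not made up. A row lasts 1/12 s, in which the tool goes at most 41.7 mm and 7.16 degrees, less where a joint would pass 70% of its speed; a pose out of reach is approached as far as the arm can. A call with a gripper value outside its range is refused whole. The fingers move at their own pace and stop on an object; FORCE is the grip in N (left out, the last holds). Time passes only in rows, so rows that do not move let the fingers close. It gives the time, the measured TCP pose, the force and the opening at its end, in the units of the state.
- telemetry.read_state(): the state, without advancing time (a new reading comes with each control period).
- viewer.camera(name): name is "scene" or "side" or "wrist"; returns a dict with "img" (400x640x3 uint8, red, green, blue), "z_map" (400x640 float32, m along the optical axis (not along the pixel's ray), 0 where there is no reading), "fov_y" (degrees; the focal length in pixels is half the picture's height over the tangent of half this angle, whatever the lens; pixels are square), "cx", "cy" (the principal point, pixels), "world_from_camera" (4x4, takes a point from camera to world coordinates). Camera axes: x right, y down, z forward; pixel columns grow to the right and rows downward; lengths in m; the calibration is good to about 2 mm. A picture is of the moment at which its call begins.
- r.sign_off(): hands the job in, once; it reports no verdict.
Trained networks look in the newest picture that a camera, given by its name, has taken for a name from the list of things; names that differ only in an ending like _2 or _b are one class to them, and where a whole thing is asked for, a point or a joint stands for the part that bears it (a point fixed in the world has none). Each returns a list of dicts, best first, with "p" (0 to 1); they miss things now and then, are a little off and sometimes report something else, mostly with a low value. They report only what shows in the picture. A call takes as long as a camera call. They do not tell look-alikes from the thing itself.
- viewer.trace(camera, target): "mask" (400x640 bool, what is visible of it).
- viewer.tip_of(camera, target): "centre" ([x, y, z] in m, in world coordinates, good to about 4 mm: a listed point, or the origin of a listed thing).
The state is a dict: "t": time; "joints": joint angles; "joint_velocities": joint speeds; "effort": joint torques, N m; "position": TCP position; "eef_rot": TCP orientation; "ft_force": force on the tool from outside, world axes, zero at the start; "ft_torque": the same for the moment, N m; "gripper_width": finger opening in m.
Only numpy, scipy, OpenCV 4.12 (cv2) and the standard library are available. Lean on these libraries where they do the work, as an engineer would, in place of code of your own. Each camera call takes 0.05 s, during which the arm holds its last target. There are 200 camera calls.

## Working session

There is one attempt and no reset: what is moved stays moved. The work goes in short steps, Python scripts to look and compute and a shell command to move; the robot and the scene stay as the last step left them, time stands still between calls to the robot, and variables do not carry over. Pictures are saved under pics/ and viewed, about 8 in all and at most 12, crops included, and the job is handed in when it is done.

```bash
ls; mkdir -p pics; python3 - <<'E'
from station import telemetry, viewer, r
import cv2,numpy as np
s=telemetry.read_state();print(s['t'],s['position'],np.round(s['eef_rot'],3).tolist(),s['gripper_width'])
ims=[]
for c in ['scene','side']:
    d=viewer.camera(c);ims.append(d['img'][:,:,::-1])
    print(c,np.round(d['world_from_camera'],3).tolist(),d['fov_y'])
    for t in ['caddy','flap_edge','flap_hinge','tryer','tryer_grip','tryer_tip','tryer_end','brush','mug','jar']:
        print(t,[(np.round(o['centre'],3).tolist(),round(o['p'],2)) for o in viewer.tip_of(c,t)][:4])
cv2.imwrite('pics/a.png',cv2.resize(np.vstack(ims),(480*1,600)))
E
```

```text
pics
0.0 [ 0.1977021  -0.51301751  0.25271   ] [[-0.0, 0.933, 0.36], [0.001, 0.36, -0.933], [-1.0, 0.0, -0.001]] 0.08549053698804387
scene [[0.559, 0.649, -0.516, 1.084], [0.829, -0.436, 0.35, -0.464], [0.002, -0.623, -0.782, 0.908], [0.0, 0.0, 0.0, 1.0]] 52.27149332324571
caddy [([0.562, 0.055, -0.0], 0.65)]
flap_edge [([0.468, 0.034, 0.084], 0.75), ([0.444, -0.347, 0.01], 0.65), ([0.666, 0.314, 0.004], 0.5)]
flap_hinge [([0.642, 0.074, 0.08], 0.72)]
tryer [([0.471, -0.337, 0.004], 0.94), ([0.413, -0.527, -0.004], 0.94), ([0.347, -0.21, -0.002], 0.8), ([0.466, 0.031, 0.083], 0.24)]
tryer_grip [([0.437, -0.512, 0.015], 0.79), ([0.363, -0.238, 0.012], 0.74), ([0.446, -0.346, 0.01], 0.7)]
tryer_tip [([0.337, -0.56, 0.015], 0.9), ([0.306, -0.138, 0.013], 0.86), ([0.545, -0.308, 0.013], 0.85)]
tryer_end [([0.493, -0.493, 0.013], 0.75), ([0.386, -0.289, 0.013], 0.69), ([0.388, -0.37, 0.013], 0.58)]
brush [([0.472, 0.336, 0.003], 0.64)]
mug [([0.664, 0.317, 0.003], 0.85)]
jar [([0.69, -0.341, -0.002], 0.78)]
side [[0.841, -0.365, 0.4, -0.084], [-0.541, -0.564, 0.624, -1.001], [-0.002, -0.741, -0.672, 1.065], [0.0, 0.0, 0.0, 1.0]] 49.236517486172055
caddy [([0.556, 0.056, 0.001], 0.77)]
flap_edge [([0.47, 0.03, 0.088], 0.7), ([0.644, 0.076, 0.083], 0.22)]
flap_hinge [([0.647, 0.073, 0.084], 0.6), ([0.473, 0.331, -0.002], 0.17)]
tryer [([0.469, -0.34, 0.003], 0.84), ([0.408, -0.532, 0.003], 0.78)]
tryer_grip [([0.437, -0.513, 0.011], 0.8), ([0.441, -0.346, 0.012], 0.56)]
tryer_tip [([0.338, -0.555, 0.009], 0.72), ([0.544, -0.303, 0.013], 0.59)]
tryer_end [([0.492, -0.493, 0.014], 0.68), ([0.392, -0.371, 0.013], 0.65)]
brush [([0.472, 0.33, -0.0], 0.51)]
mug [([0.667, 0.319, 0.003], 0.63), ([0.391, -0.373, 0.012], 0.26)]
jar [([0.686, -0.336, 0.003], 0.63)]
```

View pics/a.png

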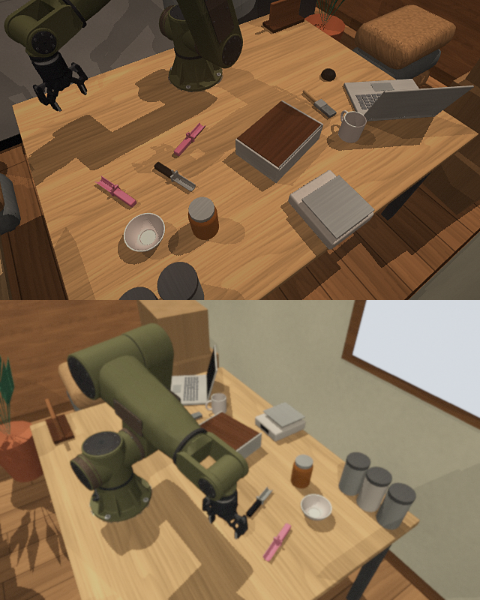

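Two pictures viewed. The scene view shows the black-handled tryer at about (175,176), with pink look-alikes at (190,138) and (115,192). The caddy is at (280,135), the jar at (203,217) and the mug at (350,127). The real tryer is the one near (0.47,-0.34). I'll move above the flap's front edge with the fingers shut.

```bash
cat > h.py <<'E'
from station import telemetry, viewer, r
import numpy as np, sys
U=np.array([.973,.230]);H=np.array([.6445,.0735])
def st():
    s=telemetry.read_state();R=np.array(s['eef_rot']);p=np.array(s['position'])
    print('t',round(s['t'],2),'p',p.round(4),'yaw_y',round(np.arctan2(R[1,1],R[0,1]),3),'x',R[:,0].round(3),'F',np.round(s['ft_force'],1),'w',round(s['gripper_width'],4),'j',np.round(s['joints'],2))
    return p,R
def to(x,y,z):
    p,R=st();print('tool delta',(R.T@(np.array([x,y,z])-p)).round(4))
E
P='[0,0,0,0,0.0292,-0.0255,0,0,0,0,0,0.0292,-0.0255,0,0,0,0,0,0.0292,-0.0255,0,0,0,0,0,0.0292,-0.0255,0,0,0,0,0,0.0292,-0.0255,0,0,0,0,0,0.0292,-0.0255,0,0,0,0,0,0.0292,-0.0255,0,0,0,0,0,0.0292,-0.0255,0]'
echo; python3 -m creep '[0,0,0,0,0.0292,-0.0255,0,0,0,0,0,0.0292,-0.0255,0,0,0,0,0,0.0292,-0.0255,0,0,0,0,0,0.0292,-0.0255,0,0,0,0,0,0.0292,-0.0255,0,0,0,0,0,0.0292,-0.0255,0,0,0,0,0,0.0292,-0.0255,0,0,0,0,0,0.0292,-0.0255,0]' 30
python3 -m creep '[0,0,0,0,0.0292,-0.0255,0,0,0,0,0,0.0292,-0.0255,0,0,0,0,0,0.0292,-0.0255,0,0,0,0,0,0.0292,-0.0255,0,0,0,0,0,0.0292,-0.0255,0,0,0,0,0,0.0292,-0.0255,0,0.068,0,0,0,0,0,0,0.068,0,0,0,0,0,0]'
python3 -c "
from h import *
to(.487,.0362,.13)"
```

```text
t: 1.77
position: [0.344, -0.2323, 0.2521]
eef_rot: [[0.0, 0.937, 0.35], [-0.001, 0.35, -0.937], [-1.0, 0.0, 0.001]]
ft_force: [1.3, -0.1, -0.7]
gripper_width: -0.0005
t: 2.43
position: [0.4596, -0.0093, 0.2539]
eef_rot: [[0.006, 0.974, 0.225], [-0.001, 0.225, -0.974], [-1.0, 0.005, 0.003]]
ft_force: [0.2, -0.4, -0.2]
gripper_width: -0.0004
t 2.43 p [ 0.4596 -0.0093  0.2539] yaw_y 0.227 x [ 0.006 -0.001 -1.   ] F [ 0.2 -0.4 -0.2] w -0.0004 j [-0.1   0.09  1.77 -0.    1.28  1.24]
tool delta [ 0.124   0.0363 -0.0384]
```

```bash
python3 -m creep '[0,0,0,0.02,0.012,-0.0128,0,0,0,0,0.025,0.012,-0.0128,0,0,0,0,0.025,0.012,-0.0128,0,0,0,0,0.03,0,0,0,0,0,0,0.014,0,0,0,0,0,0,0,0,0,0]'
python3 -c "
from h import *
to(.487,.0362,.107)
import cv2
d=viewer.camera('scene');cv2.imwrite('pics/b.png',d['img'][100:260,260:500,::-1].repeat(2,0).repeat(2,1))
for c in ['scene','side']:
  viewer.camera(c)
  for t in ['flap_edge','flap_hinge']: print(c,t,[(np.round(o['centre'],3).tolist(),round(o['p'],2)) for o in viewer.tip_of(c,t)][:2])
"
```

```text
t: 2.93
position: [0.4895, 0.0403, 0.1374]
eef_rot: [[0.012, 0.975, 0.223], [-0.002, 0.223, -0.975], [-1.0, 0.011, 0.004]]
ft_force: [-1.5, -0.6, 0.3]
gripper_width: -0.0001
t 2.93 p [0.4895 0.0403 0.1374] yaw_y 0.225 x [ 0.012 -0.002 -1.   ] F [-1.5 -0.6  0.3] w -0.0001 j [ 0.01  0.3   1.81 -0.    1.02  1.36]
tool delta [ 0.0303 -0.0037  0.0033]
scene flap_edge [([0.469, 0.027, 0.085], 0.71)]
scene flap_hinge [([0.645, 0.072, 0.079], 0.96)]
side flap_edge [([0.467, 0.029, 0.088], 0.9)]
side flap_hinge [([0.644, 0.077, 0.084], 0.62)]
```

View pics/b.png

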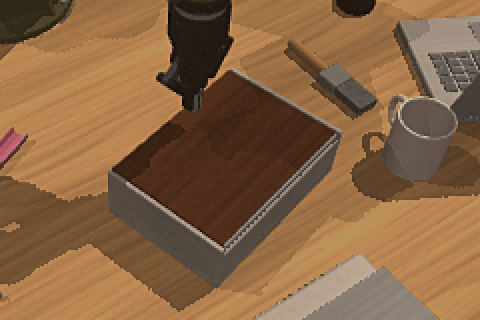

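Picture 3 shows the fingertips at about (192,105), over the front edge at its middle. Now I'll go down to contact.

```bash
python3 -m creep '[0,-0.006,0,0.014,-0.006,0.003,0,0,-0.006,0,0.012,0,0,0,0,0,0,0.004,0,0,0,0,0,0,0.003,0,0,0]'; python3 -c "
from h import *
st()"
```

```text
t: 3.62
position: [0.4881, 0.0347, 0.111]
eef_rot: [[0.028, 0.975, 0.221], [-0.014, 0.222, -0.975], [-1.0, 0.024, 0.02]]
ft_force: [0.0, 0.6, 0.0]
gripper_width: -0.0001
t 3.62 p [0.4881 0.0347 0.111 ] yaw_y 0.224 x [ 0.028 -0.014 -1.   ] F [0.  0.6 0. ] w -0.0001 j [ 0.    0.33  1.85 -0.02  0.94  1.36]
```

```bash
python3 -m creep '[0,0.02,-0.024,0.003,0,0,0,0,0,0,0.004,0,0,0,0,0,0,0.002,0,0,0]'; python3 -c "
from h import *
st()"
```

```text
t: 3.87
position: [0.4886, 0.0346, 0.1036]
eef_rot: [[0.001, 0.975, 0.221], [0.001, 0.221, -0.975], [-1.0, 0.001, -0.001]]
ft_force: [-9.6, -0.5, 12.5]
gripper_width: 0.0001
t 3.87 p [0.4886 0.0346 0.1036] yaw_y 0.223 x [ 0.001  0.001 -1.   ] F [-9.6 -0.5 12.5] w 0.0001 j [-0.    0.35  1.83  0.    0.95  1.34]
```

```bash
python3 -m creep '[0,0,0,0.003,0,0,0]'; python3 -m creep '[0,0,0,0.003,0,0,0]';python3 -m creep '[0,0,0,0.001,0,0,0]'
```

```text
t: 3.95
position: [0.4887, 0.0347, 0.1015]
eef_rot: [[0.002, 0.975, 0.221], [0.001, 0.221, -0.975], [-1.0, 0.002, -0.001]]
ft_force: [-3.1, 0.4, 4.3]
gripper_width: 0.0001
t: 4.03
position: [0.4888, 0.0346, 0.0994]
eef_rot: [[0.003, 0.975, 0.221], [0.001, 0.221, -0.975], [-1.0, 0.003, -0.0]]
ft_force: [-12.5, 1.0, 26.4]
gripper_width: 0.0
t: 4.12
position: [0.4889, 0.0346, 0.0996]
eef_rot: [[0.003, 0.975, 0.221], [0.001, 0.221, -0.975], [-1.0, 0.004, 0.0]]
ft_force: [-13.1, 0.1, 22.5]
gripper_width: 0.0001
```

```bash
cat >> h.py <<'E'
def wp(th,rc=.171):
    u=-rc*np.cos(th)+.006*np.sin(th)+.011
    return np.r_[H+U*u, .079+rc*np.sin(th)+.006*np.cos(th)+.022]
def arc(*ths):
    p,R=st();v=np.array([U[1],-U[0]]);lat=(p[:2]-H)@v
    print('uzlat',((p[:2]-H)@U).round(4),p[2].round(4),lat.round(4), 'tilt', (R.T@[0,0,-1]).round(3))
    q=p
    for th in ths:
        w=wp(th);w[:2]+=v*lat;print(th,(R.T@(w-q)).round(4));q=w
E
python3 -m creep '[0,0,0,-0.008,0,0,0,0,0,0,-0.008,0,0,0]'; python3 -c "
from h import *
arc(.1,.2,.3,.4,.5)"
```

```text
t: 4.28
position: [0.4891, 0.0348, 0.1166]
eef_rot: [[0.006, 0.975, 0.221], [0.0, 0.221, -0.975], [-1.0, 0.005, 0.001]]
ft_force: [2.6, 1.3, 3.1]
gripper_width: -0.0001
t 4.28 p [0.4891 0.0348 0.1166] yaw_y 0.223 x [ 0.006  0.    -1.   ] F [2.6 1.3 3.1] w -0.0001 j [-0.    0.33  1.83  0.    0.98  1.34]
uzlat -0.1601 0.1166 0.002 tilt [ 1.    -0.005 -0.001]
0.1 [-0.0075  0.0016 -0.    ]
0.2 [-0.0168  0.0032 -0.    ]
0.3 [-0.0164  0.0049 -0.    ]
0.4 [-0.0158  0.0065 -0.    ]
0.5 [-0.0151  0.0081 -0.0001]
```

```bash
python3 -m creep '[0,0,0,-0.011,0.0015,0,0,0,0,0,-0.013,0.003,0,0,0,0,0,-0.013,0.004,0,0]'; python3 -c "
from h import *
arc(.4,.5,.6)"
```

```text
t: 4.53
position: [0.4974, 0.0368, 0.1563]
eef_rot: [[0.008, 0.975, 0.221], [0.0, 0.221, -0.975], [-1.0, 0.008, 0.002]]
ft_force: [2.0, 1.7, 2.6]
gripper_width: 0.0002
t 4.53 p [0.4974 0.0368 0.1563] yaw_y 0.223 x [ 0.008  0.    -1.   ] F [2.  1.7 2.6] w 0.0002 j [0.   0.29 1.78 0.   1.07 1.35]
uzlat -0.1516 0.1563 0.0019 tilt [ 1.    -0.008 -0.002]
0.4 [-0.0168  0.0076 -0.    ]
0.5 [-0.0151  0.0081 -0.0001]
0.6 [-0.0142  0.0096 -0.0001]
```

```bash
python3 -m creep '[0,0,0,-0.0125,0.006,0,0,0,0,0,-0.012,0.006,0,0,0,0,0,-0.012,0.007,0,0]'; python3 -c "
from h import *
arc(.6,.7,.8,.9)"
```

```text
t: 4.78
position: [0.517, 0.0414, 0.1975]
eef_rot: [[0.015, 0.975, 0.22], [0.0, 0.22, -0.975], [-1.0, 0.014, 0.003]]
ft_force: [3.4, 1.1, 0.6]
gripper_width: -0.0001
t 4.78 p [0.517  0.0414 0.1975] yaw_y 0.222 x [ 0.015  0.    -1.   ] F [3.4 1.1 0.6] w -0.0001 j [ 0.01  0.28  1.69 -0.    1.16  1.36]
uzlat -0.1315 0.1975 0.0019 tilt [ 1.    -0.014 -0.003]
0.6 [-0.0049  0.0049 -0.    ]
0.7 [-0.0131  0.011  -0.0001]
0.8 [-0.0119  0.0123 -0.0001]
0.9 [-0.0106  0.0134 -0.0001]
```

```bash
python3 -m creep '[0,0,-0.007,-0.0095,0.008,0,0,0,0,-0.007,-0.0095,0.009,0,0,0,0,-0.003,-0.009,0.01,0,0]'; python3 -c "
from h import *
arc(.9,1.0,1.1)"
```

```text
t: 5.03
position: [0.5453, 0.0481, 0.2308]
eef_rot: [[0.007, 0.975, 0.22], [-0.003, 0.22, -0.975], [-1.0, 0.006, 0.005]]
ft_force: [4.1, 1.1, 0.5]
gripper_width: -0.0001
t 5.03 p [0.5453 0.0481 0.2308] yaw_y 0.222 x [ 0.007 -0.003 -1.   ] F [4.1 1.1 0.5] w -0.0001 j [ 0.02  0.31  1.56 -0.    1.26  1.37]
uzlat -0.1024 0.2308 0.0019 tilt [ 1.    -0.006 -0.005]
0.9 [-0.0078  0.0119 -0.0001]
1.0 [-0.0094  0.0143 -0.0001]
1.1 [-0.0079  0.0152 -0.0001]
```

```bash
python3 -m creep '[0,0,0,-0.007,0.01,0,0,0,0,0,-0.006,0.0105,0,0,0,0,-0.004,-0.006,0.011,0,0]'; python3 -c "
from h import *
arc(1.1,1.2,1.3)"
```

```text
t: 5.28
position: [0.5785, 0.0561, 0.2545]
eef_rot: [[0.011, 0.975, 0.22], [-0.003, 0.22, -0.976], [-1.0, 0.01, 0.006]]
ft_force: [3.2, 1.4, -0.5]
gripper_width: -0.0001
t 5.28 p [0.5785 0.0561 0.2545] yaw_y 0.222 x [ 0.011 -0.003 -1.   ] F [ 3.2  1.4 -0.5] w -0.0001 j [ 0.04  0.36  1.43 -0.    1.33  1.39]
uzlat -0.0683 0.2545 0.0017 tilt [ 1.    -0.01  -0.006]
1.1 [-0.0015  0.0071 -0.0001]
1.2 [-0.0063  0.0159 -0.0001]
1.3 [-0.0047  0.0165 -0.0001]
```

```bash
python3 -m creep '[0,0,0,-0.003,0.0095,0,0,0,0,-0.005,-0.003,0.0095,0,0,0,0,-0.005,-0.002,0.0095,0,0]'; python3 -c "
from h import *
arc(1.3,1.4,1.5)"
```

```text
t: 5.53
position: [0.609, 0.0635, 0.2667]
eef_rot: [[0.01, 0.975, 0.22], [-0.005, 0.22, -0.976], [-1.0, 0.009, 0.007]]
ft_force: [2.0, 2.2, 1.0]
gripper_width: -0.0002
t 5.53 p [0.609  0.0635 0.2667] yaw_y 0.222 x [ 0.01  -0.005 -1.   ] F [2.  2.2 1. ] w -0.0002 j [ 0.05  0.43  1.32 -0.01  1.39  1.4 ]
uzlat -0.0369 0.2667 0.0015 tilt [ 1.    -0.009 -0.007]
1.3 [-0.0006  0.0079 -0.0001]
1.4 [-0.003   0.0168 -0.0002]
1.5 [-0.0013  0.017  -0.0002]
```

```bash
python3 -m creep '[0,0,0,-0.001,0.008,0,0,0,0,-0.005,-0.001,0.008,0,0,0,0,-0.005,-0.001,0.008,0,0]'; python3 -m creep '[0,0,0,0,0.007,0,0,0,0,0,0,0.007,0,0]';python3 -m creep '[0,0,0,0,0.006,0,0,0,0,0,0,0.006,0,0]'; python3 -c "
from h import *
arc(1.5,1.55)"
```

```text
t: 5.78
position: [0.6348, 0.07, 0.2725]
eef_rot: [[0.007, 0.976, 0.22], [-0.006, 0.22, -0.975], [-1.0, 0.005, 0.008]]
ft_force: [2.1, 1.8, -1.4]
gripper_width: -0.0003
t: 5.95
position: [0.65, 0.0737, 0.2737]
eef_rot: [[0.011, 0.975, 0.22], [-0.006, 0.22, -0.975], [-1.0, 0.009, 0.008]]
ft_force: [-0.3, -0.1, 0.5]
gripper_width: 0.0003
t: 6.12
position: [0.6626, 0.0767, 0.2744]
eef_rot: [[0.012, 0.975, 0.22], [-0.006, 0.22, -0.975], [-1.0, 0.011, 0.009]]
ft_force: [1.1, -0.2, 0.3]
gripper_width: -0.0002
t 6.12 p [0.6626 0.0767 0.2744] yaw_y 0.222 x [ 0.012 -0.006 -1.   ] F [ 1.1 -0.2  0.3] w -0.0002 j [ 0.06  0.55  1.12 -0.01  1.46  1.41]
uzlat 0.0184 0.2744 0.0011 tilt [ 1.    -0.011 -0.009]
1.5 [ 0.0023 -0.0135  0.0001]
1.55 [-0.      0.0086 -0.0001]
```

```bash
python3 -m creep '[0,0,0,0,0.004,0,0,0,0,-0.01,-0.025,0,0,0,0,0,0,-0.025,0,0,0,0,0.009,0,-0.02,0,0,0,0,0,0,0,0,0,0]'; python3 -c "
from h import *
st()
import cv2
viewer.camera('side')
for t in ['tryer_grip','tryer_tip','tryer_end','tryer']: print(t,[(np.round(o['centre'],3).tolist(),round(o['p'],2)) for o in viewer.tip_of('side',t)][:4])
d=viewer.camera('scene');cv2.imwrite('pics/c.png',d['img'][:,:,::-1])
"
```

```text
t: 6.53
position: [0.667, 0.0782, 0.3453]
eef_rot: [[-0.004, 0.976, 0.219], [-0.0, 0.219, -0.976], [-1.0, -0.004, -0.0]]
ft_force: [-0.3, -0.5, 0.3]
gripper_width: -0.0003
t 6.53 p [0.667  0.0782 0.3453] yaw_y 0.221 x [-0.004 -0.    -1.   ] F [-0.3 -0.5  0.3] w -0.0003 j [ 0.06  0.55  0.96 -0.    1.63  1.41]
tryer_grip [([0.361, -0.233, 0.012], 0.82), ([0.435, -0.515, 0.011], 0.81), ([0.44, -0.346, 0.011], 0.6)]
tryer_tip [([0.338, -0.56, 0.012], 0.93), ([0.304, -0.134, 0.009], 0.9), ([0.544, -0.302, 0.012], 0.88)]
tryer_end [([0.386, -0.29, 0.011], 0.98), ([0.393, -0.372, 0.012], 0.67), ([0.496, -0.494, 0.011], 0.57)]
tryer [([0.472, -0.342, 0.0], 0.96), ([0.412, -0.531, 0.001], 0.79), ([0.346, -0.208, 0.002], 0.7)]
```

View pics/c.png

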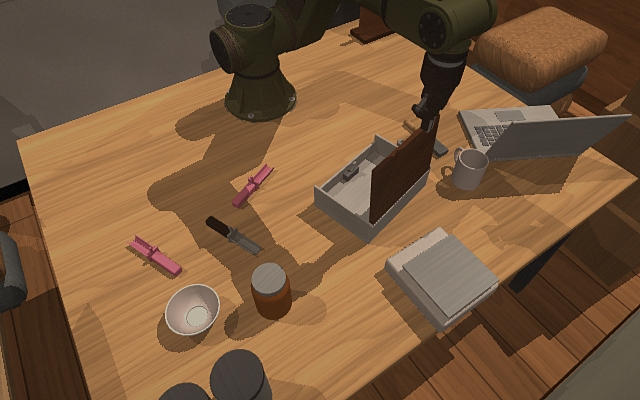

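Picture 4: the flap stands open at (405,175), and the black-handled tryer lies at (233,235) between the two pink ones. Everything else is undisturbed. Now on to the tryer.

```bash
python3 -m creep '[0,0,0,0,-0.024,0.0281,0.6,0,0,0,0,-0.024,0.0281,0.6,0,0,0,0,-0.024,0.0281,0.6,0,0,0,0,-0.024,0.0281,0.6,0,0,0,0,-0.024,0.0281,0.6,0,0,0,0,-0.024,0.0281,0.6,0,0,0,0,-0.024,0.0281,0.6,0,0,0,0,-0.024,0.0281,0.6]'
python3 -m creep '[0,0,0,0.02,-0.024,0.0281,0.6,0,0,0,0.025,-0.024,0.0281,0.6,0,0,0,0.025,-0.024,0.0281,0.6,-0.06,0,0,0.025,-0.012,0.02,0.6,-0.06,0,0,0.025,0,0,0.6,-0.05,0,0,0.025,0,0,0.6,0,0,0,0,0,0,0.6]'
python3 -c "
from h import *
to(.443,-.347,.1)"
```

```text
t: 7.5
position: [0.5231, -0.1868, 0.333]
eef_rot: [[-0.023, 0.973, 0.23], [0.0, 0.23, -0.973], [-1.0, -0.022, -0.006]]
ft_force: [0.4, -1.4, -0.4]
gripper_width: 0.0515
t: 8.08
position: [0.4565, -0.3108, 0.1869]
eef_rot: [[-0.024, 0.921, 0.39], [0.0, 0.39, -0.921], [-1.0, -0.022, -0.01]]
ft_force: [-0.6, 0.8, -1.4]
gripper_width: 0.0512
t 8.08 p [ 0.4565 -0.3108  0.1869] yaw_y 0.401 x [-0.024  0.    -1.   ] F [-0.6  0.8 -1.4] w 0.0512 j [-0.66  0.38  1.58 -0.02  1.2   0.52]
tool delta [ 0.0872 -0.0246  0.0289]
```

```bash
python3 -m creep '[0,-0.01,0.022,0.02,-0.012,0.0145,0.6,0,0,0,0.025,-0.012,0.0145,0.6,0,0,0,0.02,0,0,0.6,0,0,0,0,0,0,0.6]'
python3 -c "
from h import *
import cv2
to(.443,-.347,.026)
d=viewer.camera('wrist');cv2.imwrite('pics/d.png',d['img'][:,:,::-1])
for t in ['tryer_grip','tryer_tip','tryer_end','tryer']: print(t,[(np.round(o['centre'],3).tolist(),round(o['p'],2)) for o in viewer.tip_of('wrist',t)][:3])
"
```

```text
t: 8.42
position: [0.4457, -0.3476, 0.1225]
eef_rot: [[0.003, 0.923, 0.386], [-0.001, 0.386, -0.923], [-1.0, 0.002, 0.002]]
ft_force: [-0.1, 0.3, -0.5]
gripper_width: 0.0517
t 8.42 p [ 0.4457 -0.3476  0.1225] yaw_y 0.396 x [ 0.003 -0.001 -1.   ] F [-0.1  0.3 -0.5] w 0.0517 j [-0.73  0.47  1.61  0.    1.06  0.45]
tool delta [ 0.0965 -0.0025 -0.0018]
tryer_grip [([0.358, -0.235, 0.007], 0.89), ([0.447, -0.345, 0.007], 0.69), ([0.438, -0.516, 0.012], 0.69)]
tryer_tip [([0.541, -0.304, 0.015], 0.78)]
tryer_end [([0.493, -0.495, 0.011], 0.79), ([0.385, -0.291, 0.011], 0.56)]
tryer [([0.346, -0.207, -0.006], 0.7), ([0.468, -0.335, -0.001], 0.62), ([0.416, -0.528, -0.002], 0.62)]
```

View pics/d.png

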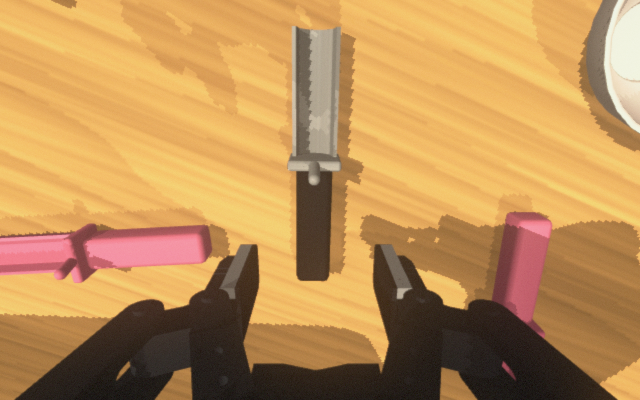

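Picture 5 (wrist): the tryer is upright at column 314, midway between the jaws (about 316), with its handle spanning rows 165-280. I'll go down and grip.

```bash
python3 -m creep '[0,0,0,0.025,-0.001,0,0.6,0,0,0,0.025,0,0,0.6,0,0,0,0.02,0,0,0.6,0,0,0,0,0,0,0.6]'
python3 -c "
from h import *
to(.4435,-.347,.026)"
```

```text
t: 9.0
position: [0.4508, -0.3499, 0.0622]
eef_rot: [[0.017, 0.921, 0.389], [-0.014, 0.389, -0.921], [-1.0, 0.01, 0.019]]
ft_force: [-0.6, 0.1, -0.4]
gripper_width: 0.0514
t 9.0 p [ 0.4508 -0.3499  0.0622] yaw_y 0.4 x [ 0.017 -0.014 -1.   ] F [-0.6  0.1 -0.4] w 0.0514 j [-0.72  0.56  1.64  0.    0.92  0.45]
tool delta [ 0.036  -0.006  -0.0062]
```

```bash
python3 -m creep '[0,0.019,-0.01,0.016,-0.004,-0.004,0.6,0,0,0,0.013,-0.003,-0.002,0.6,0,0,0,0.005,0,0,0.6,0,0,0,0,0,0,0.6]'
python3 -c "
from h import *
to(.4435,-.347,.026)"
```

```text
t: 9.33
position: [0.4452, -0.3481, 0.0336]
eef_rot: [[0.005, 0.921, 0.39], [-0.004, 0.39, -0.921], [-1.0, 0.003, 0.006]]
ft_force: [-0.3, 0.2, -0.3]
gripper_width: 0.0511
t 9.33 p [ 0.4452 -0.3481  0.0336] yaw_y 0.401 x [ 0.005 -0.004 -1.   ] F [-0.3  0.2 -0.3] w 0.0511 j [-0.73  0.6   1.65  0.    0.88  0.44]
tool delta [ 0.0076 -0.0011 -0.0017]
```

```bash
python3 -m creep '[0,0,0,0.007,-0.001,-0.001,0.6,0,0,0,0.002,0,0,0.6,0,0,0,0,0,0,0,0,0,0,0,0,0,0,0,0,0,0,0,0,0,0,0,0,0,0,0,0,0,0,0,0,0,0,0]' 40
python3 -c "
from h import *
st()"
```

```text
t: 9.92
position: [0.4462, -0.3488, 0.0292]
eef_rot: [[0.01, 0.92, 0.391], [-0.009, 0.391, -0.92], [-1.0, 0.006, 0.012]]
ft_force: [0.4, -0.4, -2.2]
gripper_width: 0.0229
t 9.92 p [ 0.4462 -0.3488  0.0292] yaw_y 0.401 x [ 0.01  -0.009 -1.   ] F [ 0.4 -0.4 -2.2] w 0.0229 j [-0.73  0.61  1.65  0.    0.87  0.44]
```

Gripped (23 mm opening). Next I'll lift while turning the tryer to lie along the caddy's y.

```bash
python3 -m creep '[0,0.012,-0.006,-0.015,0,0,0,0,0,0,-0.025,0,0,0,0,0,0,-0.03,0,0,0,-0.117,0,0,-0.03,0,0,0,-0.117,0,0,-0.03,0,0,0,-0.117,0,0,-0.03,0,0,0,-0.117,0,0,-0.02,0,0,0,-0.117,0,0,0,0,0,0]'
python3 -m creep '[-0.117,0,0,0,0,0,0,-0.117,0,0,0,0,0,0,-0.117,0,0,0,0,0,0,-0.117,0,0,0,0,0,0,-0.117,0,0,0,0,0,0,-0.117,0,0,0,0,0,0,-0.117,0,0,0,0,0,0,0,0,0,0,0,0,0]'
python3 -c "
from h import *
to(.546,.0255,.2)"
```

```text
t: 10.58
position: [0.4446, -0.3476, 0.2149]
eef_rot: [[-0.007, 0.535, 0.845], [0.006, 0.845, -0.535], [-1.0, 0.001, -0.008]]
ft_force: [0.5, 0.8, -1.6]
gripper_width: 0.0231
t: 11.25
position: [0.4443, -0.3474, 0.2168]
eef_rot: [[-0.005, -0.299, 0.954], [0.004, 0.954, 0.299], [-1.0, 0.005, -0.004]]
ft_force: [0.5, 0.2, -1.7]
gripper_width: 0.0229
t 11.25 p [ 0.4443 -0.3474  0.2168] yaw_y 1.874 x [-0.005  0.004 -1.   ] F [ 0.5  0.2 -1.7] w 0.0229 j [-0.73  0.37  1.52 -0.    1.26 -1.03]
tool delta [0.0179 0.3255 0.2085]
```

```bash
python3 -m creep '[0,0,0,0,0.032,0.0205,0,0,0,0,0,0.032,0.0205,0,0,0,0,0,0.032,0.0205,0,0,0,0,0,0.032,0.0205,0,0,0,0,0,0.032,0.0205,0,0,0,0,0,0.032,0.0205,0,0,0,0,0,0.032,0.0205,0,0.07,0,0,0,0,0,0]'
python3 -c "
from h import *
to(.546,.0255,.2)"
```

```text
t: 11.92
position: [0.5186, -0.0824, 0.2164]
eef_rot: [[-0.006, -0.191, 0.982], [0.005, 0.982, 0.191], [-1.0, 0.006, -0.005]]
ft_force: [0.0, -0.7, -1.5]
gripper_width: 0.0227
t 11.92 p [ 0.5186 -0.0824  0.2164] yaw_y 1.763 x [-0.006  0.005 -1.   ] F [ 0.  -0.7 -1.5] w 0.0227 j [-0.23  0.28  1.63  0.    1.23 -0.42]
tool delta [0.0168 0.1006 0.0476]
```

```bash
python3 -m creep '[-0.04,0,0,0,0.03,0.013,0,0,0,0,0,0.03,0.013,0,0,0,0,0,0.02,0.01,0,0,0,0,0.015,0.012,0.007,0,0,0,0,0.02,0,0,0,0,0,0,0,0,0,0]'
python3 -c "
from h import *
import cv2
to(.546,.0255,.055)
d=viewer.camera('scene');cv2.imwrite('pics/e.png',cv2.resize(d['img'][60:260,260:500,::-1],(720,600)))
"
```

```text
t: 12.42
position: [0.5419, 0.0247, 0.1813]
eef_rot: [[-0.005, -0.205, 0.979], [0.005, 0.979, 0.205], [-1.0, 0.006, -0.004]]
ft_force: [-1.4, 0.5, -2.9]
gripper_width: 0.0231
t 12.42 p [0.5419 0.0247 0.1813] yaw_y 1.777 x [-0.005  0.005 -1.   ] F [-1.4  0.5 -2.9] w 0.0231 j [-0.02  0.36  1.62  0.    1.17 -0.23]
tool delta [ 0.1262 -0.0008  0.0047]
```

View pics/e.png

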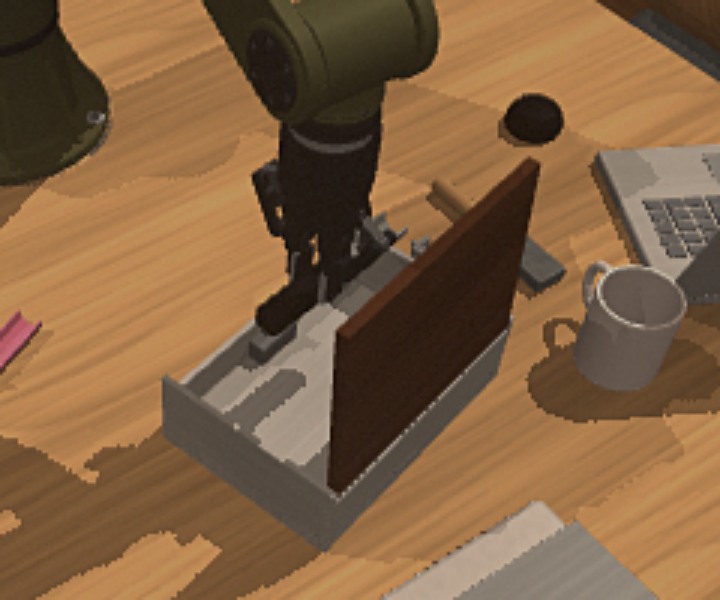

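Picture 6: the tryer hangs over the caddy's front half, parallel to its front wall, with its handle end near (290,305). It is clear of the flap and the walls. Now I'll lower it.

```bash
python3 -m creep '[-0.02,0,0,0.02,0,0,0,0,0,0,0.025,0,0,0,0,0,0,0.025,0,0,0,0,0,0,0.015,0,0,0,0,0,0,0,0,0,0]'
python3 -c "
from h import *
to(.544,.0255,.052)"
```

```text
t: 12.88
position: [0.5451, 0.0225, 0.1021]
eef_rot: [[0.006, -0.211, 0.977], [0.004, 0.977, 0.211], [-1.0, 0.003, 0.007]]
ft_force: [0.1, -0.3, -1.6]
gripper_width: 0.023
t 12.88 p [0.5451 0.0225 0.1021] yaw_y 1.783 x [ 0.006  0.004 -1.   ] F [ 0.1 -0.3 -1.6] w 0.023 j [-0.03  0.46  1.68  0.01  0.99 -0.24]
tool delta [ 0.0501  0.003  -0.0008]
```

```bash
python3 -m creep '[0,0.007,-0.003,0.02,0.002,0,0,0,0,0,0.018,0,-0.002,0,0,0,0,0.004,0,0,0,0,0,0,0.003,0,0,0]'
python3 -m creep '[0,0,0,0.003,0,0,0]'
python3 -c "
from h import *
to(.544,.0255,.049)"
```

```text
t: 13.22
position: [0.5461, 0.0221, 0.0626]
eef_rot: [[0.007, -0.202, 0.979], [-0.001, 0.979, 0.202], [-1.0, -0.002, 0.006]]
ft_force: [0.3, -0.3, -1.5]
gripper_width: 0.0226
t: 13.3
position: [0.5468, 0.0218, 0.0608]
eef_rot: [[0.008, -0.201, 0.979], [-0.001, 0.98, 0.201], [-1.0, -0.002, 0.008]]
ft_force: [-0.2, 0.4, -1.1]
gripper_width: 0.0233
t 13.3 p [0.5468 0.0218 0.0608] yaw_y 1.774 x [ 0.008 -0.001 -1.   ] F [-0.2  0.4 -1.1] w 0.0233 j [-0.03  0.53  1.7  -0.    0.91 -0.23]
tool delta [ 0.0118  0.0042 -0.0021]
```

```bash
python3 -m creep '[0,0.008,0,0.005,0.002,-0.002,0,0,0,0,0.005,0.001,-0.001,0]'
python3 -m creep '[0,0,0,0.003,0,0,0]'
python3 -m creep '[0,0,0,0.003,0,0,0]'
```

```text
t: 13.47
position: [0.5447, 0.0238, 0.0531]
eef_rot: [[0.004, -0.2, 0.98], [-0.003, 0.98, 0.2], [-1.0, -0.003, 0.003]]
ft_force: [-0.9, 0.4, -2.4]
gripper_width: 0.0229
t: 13.55
position: [0.5447, 0.024, 0.0501]
eef_rot: [[0.004, -0.2, 0.98], [-0.003, 0.98, 0.2], [-1.0, -0.003, 0.004]]
ft_force: [-0.2, 0.5, -1.3]
gripper_width: 0.023
t: 13.63
position: [0.545, 0.0239, 0.0481]
eef_rot: [[0.005, -0.2, 0.98], [-0.003, 0.98, 0.2], [-1.0, -0.004, 0.004]]
ft_force: [-27.0, -1.1, 62.9]
gripper_width: 0.0232
```

Contact with the floor. I'll ease off slightly and release.

```bash
python3 -m creep '[0,0,0,-0.001,0,0,0]'
python3 -m creep '[0,0,0,0,0,0,0.33,0,0,0,0,0,0,0.45,0,0,0,0,0,0,0.45,0,0,0,0,0,0,0.45]'
python3 -m creep '[0,0,0,-0.012,0,0,0.45,0,0,0,-0.025,0,0,0.45,0,0,0,-0.03,0,0,0.45,0,0,0,-0.03,0,0,0.45,0,0,0,-0.03,0,0,0.45,0,0,0,-0.03,0,0,0.45,0,0,0,0,0,0,0.45]'
python3 -c "
from h import *
import cv2
st()
d=viewer.camera('scene');cv2.imwrite('pics/f.png',cv2.resize(d['img'][60:260,260:500,::-1],(720,600)))
O=H-.089*U;V=np.array([-U[1],U[0]])
for c in ['scene','wrist']:
  viewer.camera(c)
  for t in ['tryer_tip','tryer_end','flap_edge','brush','mug','jar']:
    print(c,t,[(np.round([(np.array(o['centre'][:2])-O)@U,(np.array(o['centre'][:2])-O)@V,o['centre'][2]],3).tolist(),np.round(o['centre'],3).tolist(),round(o['p'],2)) for o in viewer.tip_of(c,t)][:4])
"
```

```text
t: 13.72
position: [0.5452, 0.0239, 0.0496]
eef_rot: [[0.005, -0.2, 0.98], [-0.003, 0.98, 0.2], [-1.0, -0.004, 0.005]]
ft_force: [-0.8, 0.2, -1.9]
gripper_width: 0.0231
t: 14.05
position: [0.546, 0.024, 0.0505]
eef_rot: [[0.008, -0.2, 0.98], [-0.003, 0.98, 0.2], [-1.0, -0.004, 0.007]]
ft_force: [-0.3, -0.4, 0.4]
gripper_width: 0.0383
t: 14.63
position: [0.5434, 0.0245, 0.2177]
eef_rot: [[0.005, -0.2, 0.98], [-0.003, 0.98, 0.2], [-1.0, -0.004, 0.004]]
ft_force: [0.3, 0.1, 1.4]
gripper_width: 0.0383
t 14.63 p [0.5434 0.0245 0.2177] yaw_y 1.772 x [ 0.005 -0.003 -1.   ] F [0.3 0.1 1.4] w 0.0383 j [-0.02  0.32  1.59 -0.    1.24 -0.22]
scene tryer_tip [([-0.285, -0.126, 0.009], [0.31, -0.136, 0.009], 0.83), ([-0.352, -0.543, 0.014], [0.34, -0.557, 0.014], 0.69)]
scene tryer_end [([-0.251, -0.292, 0.013], [0.381, -0.288, 0.013], 0.85), ([-0.189, -0.515, 0.01], [0.492, -0.492, 0.01], 0.56), ([-0.021, -0.086, 0.035], [0.557, -0.036, 0.035], 0.53)]
scene flap_edge [([0.087, -0.0, 0.263], [0.642, 0.073, 0.263], 0.6)]
scene brush [([-0.021, 0.291, 0.004], [0.47, 0.332, 0.004], 0.6)]
scene mug [([0.161, 0.232, 0.002], [0.661, 0.316, 0.002], 0.79), ([0.002, -0.003, 0.001], [0.561, 0.05, 0.001], 0.59)]
scene jar [([0.038, -0.412, 0.0], [0.689, -0.339, 0.0], 0.96)]
wrist tryer_tip [([-0.019, 0.086, 0.037], [0.519, 0.132, 0.037], 0.7), ([-0.282, -0.125, 0.01], [0.312, -0.134, 0.01], 0.62)]
wrist tryer_end [([-0.021, -0.082, 0.029], [0.556, -0.031, 0.029], 0.75)]
wrist flap_edge []
wrist brush []
wrist mug []
wrist jar []
```

View pics/f.png

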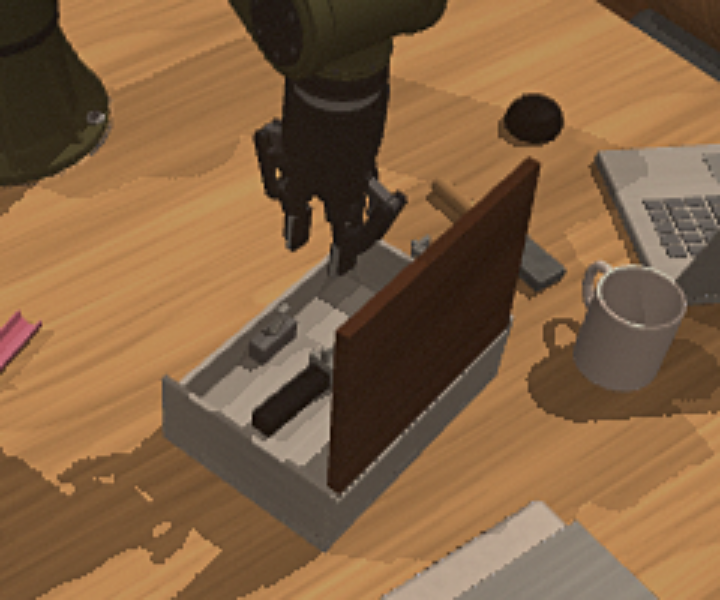

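Picture 7: the tryer lies flat in the caddy, its handle at (290,400). The flap stands open, the gripper is clear, and the bystanders are where they were. I'll hand in.

```bash
python3 -c "
from station import r
print(r.sign_off())"
```

```text
the job is handed in; nothing more can be done
None
```

I opened the flap, laid the tryer in the caddy, and handed the job in at about 14.7 s of robot time. The sign-off gives no verdict.

**Flap:** I pressed the front edge in to its stop (about 7.5 mm of travel). I then kept the closed fingers on its upper face and let it up at about 1 rad/s or less, until contact faded at the open stop.

**Tryer:** I picked up the black-handled one by its handle and turned it to lie along the caddy's y. I lowered it to the floor, released it and lifted clear.

**Last checks:**
- **Flap:** its front edge measured 0.263 m up, almost directly above the hinge, so it is upright.
- **Tryer:** in the caddy frame the ends are at about (-0.02, 0.086) and (-0.02, -0.083) m. Both are inside the walls and about 30–37 mm above the table, under the 50 mm limit.
- **Bystanders:** the brush, mug and jar were within about 4 mm of their starting positions.
- **Gripper:** clear of everything.

**Exceptions:**
- **Touchdown force:** setting the tryer down gave a brief 63 N reading at the wrist, under the 120 N limit but harder than I intended. I eased off before releasing.
- **Tryer tip from the scene camera:** the flap hides it there, so the tip position comes from the wrist camera only.
- **False mug report:** the detector also reported a "mug" at the caddy's position (p 0.59). There is no mug in the caddy in the picture, so I took it as false.

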